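# Photograph a rock core with a two-stage shutter release

## Robot

A 6-joint arm with a two-finger parallel gripper is mounted at the origin on the work surface. World frame = base frame: x ahead of the robot, y to its left, z up, the work surface at z = 0. Lengths are in m, angles in rad, forces in N, time in s.
With the tool pointing down it reaches from about 0.375 to 0.975 m from the base axis. Payload 3.8 kg.
Tool frame: the origin (TCP) lies between the finger pads; the fingertips stand 22 mm ahead of it and the grasp point (between the pads) lies 3 mm ahead of it (bot.finger_overhang is the distance from the TCP to the fingertips, in m); x points along the fingers, y is the direction in which the jaws open and shut, and the axes are right-handed (so a half turn about x gives the same grasp; the last joint's range is limited). The gripper opens to 85 mm and grips with 20 to 120 N. Pads are 22 mm wide; open, the fingers measure 114 mm over their backs; the gripper's body (76 mm by 85 mm) begins 54 mm behind the grasp point. The pads swing forward as they close: fully open they stand 13 mm farther back than shut.
Start: joints at [-1.138, 0.264, 1.604, -0, 1.274, -0.037], TCP at [0.306, -0.602, 0.253] pointing down, gripper open.
Joint ranges: [-2.63, 2.63], [-0.94, 2.18], [0.31, 2.57], [-1.31, 4.45], [0, 2.66], [-2.55, 2.55]. Speed limits (rad/s): [2.57, 2.57, 3.14, 3.14, 3.14, 3.14].

## Interface

Orientations are given as a rotation vector (axis times angle).
In Python, from workcell import bot gives the robot as it stands. The module is installed in compiled form; this text tells all that it offers.
- The arm moves only by the tool arm_command, never from a script. Its argument "series" is a list that holds one entry, the list of rows, each a list of 7 numbers: the turn, a rotation vector about the tool's x, y, z in rad, then the shift along the tool's x, y, z in cm, then the opening, from 0 (shut) to 1 (fully open). In form: [[[rx, ry, rz, x, y, z, grip], ...]]. A call has 1 to 10 rows; each row shifts and turns the pose as measured when the row begins, along the tool's axes as they then stand; what a row does not reach is not made up. A row lasts 1/10 s, in which the tool goes at most 50 mm and 8.59 degrees, less where a joint would pass 70% of its speed; a pose out of reach is approached as far as the arm can. A call is refused whole if a number of a shift passes 5 or a number of a turn 0.15, either way. A call with a gripper value outside its range is refused whole. The fingers move at their own pace and stop on an object; "newtons" is the grip in N (left out, the last holds). Time passes only in rows, so rows that do not move let the fingers close. It gives the time, the measured TCP pose, the force and the opening at its end, in the units of the state.
- bot.read_state(): the state, without advancing time (a new reading comes with each control period).
- bot.read_camera(name): name is "side" or "top" or "wrist"; returns (picture, depth): 480x640x3 uint8, blue, green, red; 480x640 float32, m along the optical axis (not along the pixel's ray), 0 where there is no reading.
- bot.camera_info(name): a dict with "K" (3x3 intrinsics, pixels), "extrinsics" (4x4, takes a point from camera to world coordinates). Camera axes: x right, y down, z forward; pixel columns grow to the right and rows downward; lengths in m; the calibration is good to about 2 mm. A picture is of the moment at which its call begins: read the wrist's pose just before it. camera_info takes no time and is no camera call; for the wrist camera it gives the pose at the moment of the call.
- bot.finish_job(): hands the job in, once; it reports no verdict.
The state is a dict: "time": time; "q": joint angles; "joint_vel": joint speeds; "joint_torque": joint torques, N m; "tool_pos": TCP position; "tcp_rot": TCP orientation; "wrist_force": force on the tool from outside, world axes, zero at the start; "torque": the same for the moment, N m; "width": opening from 0.0 (shut) to 1.0 (fully open).
Only numpy, scipy, OpenCV 4.12 (cv2) and the standard library are available. Lean on these libraries where they do the work, as an engineer would, in place of code of your own. Each camera call takes 0.05 s, during which the arm holds its last target.

## Task

Take the record photograph of the tall rock core: stand it upright in the middle of the round plate in front of the camera, then press the camera's two-stage release to its halfway stop, hold it there for about a second so that it focuses, and then press it fully down. Let go of everything, and leave the other things on the counter standing where they are.

Things in the scene. Friction and masses are not known exactly. Their poses are not given: they have to be found in the camera images.
- core_mid (a point): The tall rock core: a plain grey stone cylinder, 44 mm in diameter and 110 mm high, about 0.42 kg, standing on the counter to the robot's right. This point is its centre, half-way up; z is its axis.
- plate_mid (a point): Centre of the top face of the photo stand's round white specimen plate: 120 mm in diameter, flat, 30 mm above the counter, a thin black circle 75 mm across on it. Axes of the fixed stand: z up, y level from the plate to the camera and pillar. Its board (12 mm thick) reaches 100 mm to each side in x, -80 to +370 mm in y. The camera's lens is nowhere nearer than 110 mm in y.
- release_top (a point): The camera's two-stage release: a plain metal key 64 mm (its x) by 40 mm (its y) on the camera's top. This point is the centre of its upper face and goes down with it; its z points out of the face and leans 35 degrees from vertical, towards the plate. Press along -z. When up, it lies from the plate's centre (stand axes) 30 mm in x, 145 mm in y and 240 mm up.
- lamp_edge (a point): Middle of the lower front edge of the flat lamp head (130 mm wide, 90 mm deep, 34 mm thick) that hangs level over the camera on an arm from the pillar: 88 mm above the release and 5 mm behind its centre (stand's +y). A vertical gripper does not fit under it: come to the release along the release's own z.
- first (a joint): Travel of the release's first stage, 0 (up) to 0.007 m (at the halfway stop). A soft spring: 1 N at the start, 3 N at the halfway stop.
- second (a joint): Further travel of the release below the halfway stop, 0 to 0.007 m (fully down). It does not give until the push exceeds 9 N, and takes 13 N fully down, where there is a hard stop. So the key goes down 7 mm to the halfway stop and 14 mm in all. It springs back when let go.
- stub_mid (a point): A bystander: a short rock core, same stone and 44 mm diameter, but only 66 mm high. Its centre.
- tin_mid (a point): A bystander: a closed aluminium sample tin, 69 mm in diameter and 54 mm high. Its centre.
- flask_a_mid (a point): A bystander: an empty stoppered conical glass flask, 70 mm in diameter at the foot and 121 mm high, beyond the cores. A point on its axis, half-way up.
- flask_b_mid (a point): A bystander: another such flask, at the far right. A point on its axis, half-way up.
- brush_grip (a point): A bystander: a brush about 160 mm long lying near the robot. A point on its handle.

How it is judged:
On the way, in this order (a step that is already met when the one before it is completed fails the run):
1. the tall core stands upright in the middle of the plate, let go (horizontal distance between core_mid and plate_mid below 0.018 m and angle between core_mid's own z axis and vertical below 0.1 rad and z of core_mid in the frame of plate_mid below 0.059 m and contact force between the fingers and core below 0.1 N), for 0.2 s.
2. the release is held at its halfway stop for 0.7 s (value of joint first above 0.0055 m and value of joint second below 0.002 m), for 0.7 s.
3. the release is pressed fully down (value of joint each of first, second above 0.0055 m), for 0.05 s.
At the end, for the whole second after the job is handed in: The tall core stands upright (within 0.1 rad) on the plate, its axis within 18 mm of the plate's centre; the release is up again (both stages within 1.5 mm of 0) (horizontal distance between core_mid and plate_mid below 0.018 m and angle between core_mid's own z axis and vertical below 0.1 rad and z of core_mid in the frame of plate_mid below 0.059 m and value of joint each of first, second below 0.0015 m); the robot touches nothing.
It fails at once if the release is pressed into its second stage while the tall core is not standing in the middle of the plate (value of joint second above 0.003 m and (horizontal distance between core_mid and plate_mid above 0.018 m or angle between core_mid's own z axis and vertical above 0.1 rad)).
It fails at once if a bystander (short core, tin, flasks, brush) is shifted by more than 30 mm or tipped over (distance of any of stub_mid, tin_mid, flask_a_mid, flask_b_mid, brush_grip from where it was at the start of the episode above 0.03 m or angle between any of stub_mid, tin_mid, flask_a_mid, flask_b_mid's own z axis and vertical above 0.5 rad).
It also fails if it takes over 51 s, if anything falls off the work surface, if the arm or the gripper's body presses on something with over 40 N, if the wrist force passes 120 N, or if a joint passes its speed limit or range.

## Working session

There is one attempt and no reset: what is moved stays moved. The work goes in short steps, Python scripts to look and compute and a tool call to move; the robot and the scene stay as the last step left them, time stands still between calls to the robot, and variables do not carry over. Pictures are saved under pics/ and viewed, and the job is handed in when it is done.

Besides the shell and the picture viewer there is one more tool, called after "Request:" as a command line: name --argument value ..., lists and objects as JSON in quotes. arm_command: Moves the arm, as the interface text tells. Its arguments: {"type":"object","properties":{"series":{"type":"array"},"newtons":{"type":"number"}},"required":["series"]}

```bash
mkdir -p pics; python3 - <<'E'
from workcell import bot
import cv2,numpy as np
s=bot.read_state(); print(s)
for n in ["side","top","wrist"]:
    i=bot.camera_info(n); print(n,np.round(i["K"],1).tolist(),np.round(i["extrinsics"],4).tolist())
    p,d=bot.read_camera(n); cv2.imwrite(f"pics/{n}0.png",p); np.save(f"pics/{n}0_d.npy",d); np.savez(f"pics/{n}0_i.npz",K=i["K"],E=i["extrinsics"])
E
```

```text
{'time': 0.0, 'q': array([-1.13789592e+00,  2.64782612e-01,  1.60542709e+00, -1.62879060e-06,
        1.27370743e+00, -3.68985817e-02]), 'joint_vel': array([ 0.00085253,  0.00016323, -0.00026652, -0.0004021 , -0.00089702,
       -0.00074213]), 'joint_torque': array([-1.92726868e-03, -5.15111232e+01, -3.67320979e+01, -1.30666367e-04,
        1.27109553e-02,  2.98589420e-06]), 'tool_pos': array([ 0.30527779, -0.60122533,  0.25191347]), 'tcp_rot': array([ 1.9601786 ,  0.47151309, -1.96110349]), 'wrist_force': array([-0.55111043,  0.33480764,  0.01191055]), 'torque': array([-0.02874534, -0.00243355, -0.00791353]), 'width': 0.9958183349810481}
side [[436.6, 0.0, 314.5], [0.0, 436.6, 241.0], [0.0, 0.0, 1.0]] [[-0.9094, 0.2511, -0.3316, 0.8386], [0.4158, 0.5337, -0.7364, 0.4961], [-0.008, -0.8075, -0.5898, 0.6877], [0.0, 0.0, 0.0, 1.0]]
top [[582.4, 0.0, 323.8], [0.0, 582.4, 231.6], [0.0, 0.0, 1.0]] [[0.0285, -0.9929, 0.1155, 0.443], [-0.9996, -0.0291, -0.0033, -0.088], [0.0067, -0.1154, -0.9933, 1.2308], [0.0, 0.0, 0.0, 1.0]]
wrist [[374.6, 0.0, 323.3], [0.0, 374.6, 241.8], [0.0, 0.0, 1.0]] [[0.4533, -0.8582, -0.2409, 0.3658], [-0.8913, -0.4375, -0.1187, -0.5711], [-0.0035, 0.2685, -0.9633, 0.3725], [0.0, 0.0, 0.0, 1.0]]
```

View pics/side0.png

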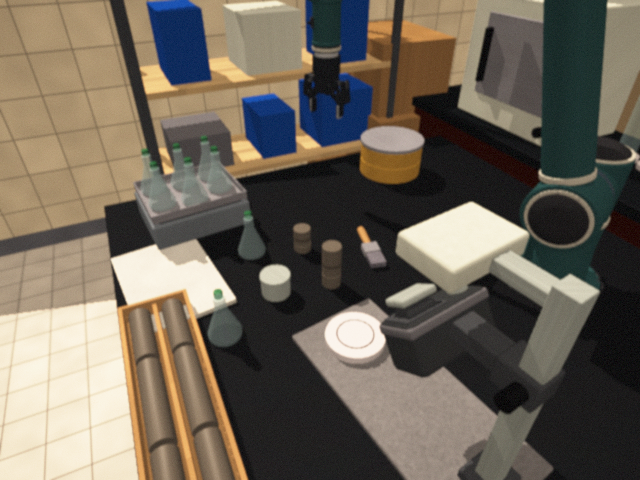

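View pics/top0.png

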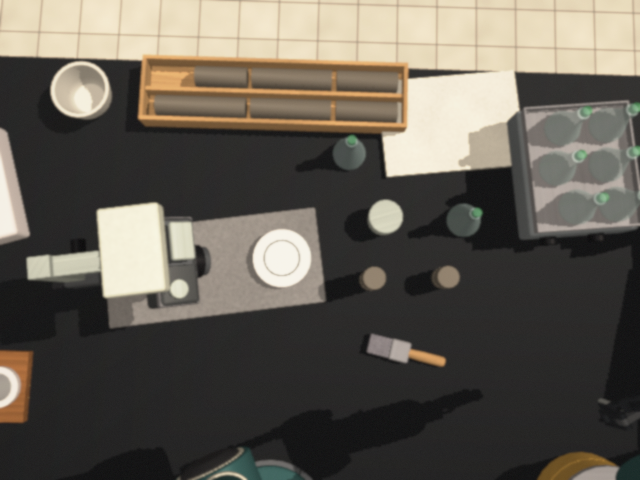

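View pics/wrist0.png

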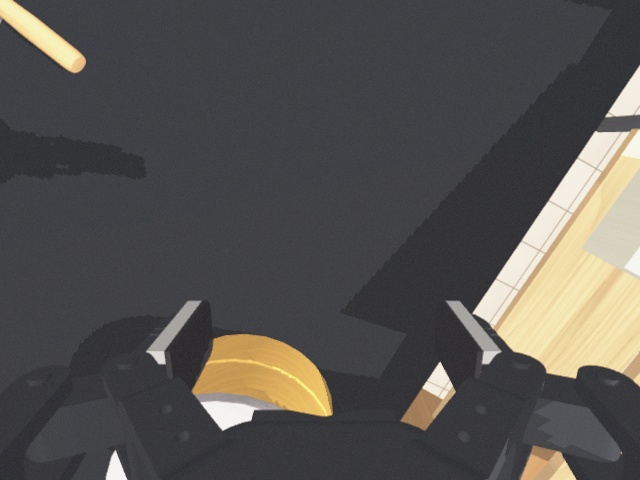

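The side view shows the tall core at (331,265) and the short one at (302,238). The plate is at (355,338) and the release key at (410,295), under the lamp head. In the top view the tall core is at (373,278), the short core at (446,277), the plate at (282,258) and the key at (181,240). Next I measure them.

```bash
cat > h.py <<'E'
import numpy as np,cv2
def load(n,t="0"):
    z=np.load(f"pics/{n}{t}_i.npz"); return cv2.imread(f"pics/{n}{t}.png"),np.load(f"pics/{n}{t}_d.npy"),z["K"],z["E"]
def ray(K,E,uv,z):
    d=E[:3,:3]@np.linalg.solve(K,np.array([uv[0],uv[1],1.])); o=E[:3,3]; return o+d*(z-o[2])/d[2]
def cloud(d,K,E):
    v,u=np.mgrid[:d.shape[0],:d.shape[1]]
    P=np.stack([(u-K[0,2])/K[0,0]*d,(v-K[1,2])/K[1,1]*d,d],-1)
    return P@E[:3,:3].T+E[:3,3]
E
python3 - <<'E'
from h import *
for n in ["top","side"]:
    img,d,K,E=load(n); C=cloud(d,K,E); ok=d>0
    print(n,"valid",ok.mean())
    # height clusters for core / plate / key
    if n=="top":
        rois={"core":(355,260,392,296,.095,.125),"stub":(428,260,465,296,.05,.08),"tin":(360,195,410,240,.04,.07),"plate":(245,220,320,295,.022,.038),"key":(160,210,205,275,.22,.30),"lamp":(85,190,175,305,.33,.45)}
    else:
        rois={"core":(315,235,350,295,.095,.125),"stub":(285,220,318,258,.05,.08),"plate":(315,305,395,370,.022,.038),"key":(380,275,440,315,.22,.30),"lamp":(390,200,530,295,.30,.45)}
    for k,(a,b,c,e,z0,z1) in rois.items():
        m=np.zeros(d.shape,bool); m[b:e,a:c]=1; m&=ok&(C[...,2]>z0)&(C[...,2]<z1)
        P=C[m]
        if len(P)<5: print(k,"none"); continue
        mm=m.astype(np.uint8); cs,_=cv2.findContours(mm,cv2.RETR_EXTERNAL,cv2.CHAIN_APPROX_NONE); c_=max(cs,key=cv2.contourArea)
        el=cv2.fitEllipse(c_) if len(c_)>=5 else None
        print(k,len(P),"med",np.round(np.median(P,0),4),"min",np.round(P.min(0),3),"max",np.round(P.max(0),3),"ell",np.round(el[0],1),np.round(el[1],1), "ray",np.round(ray(K,E,el[0],np.median(P[:,2])),4))
    print("counter z",np.median(C[ok&(np.abs(C[...,2])<.02)][:,2]))
E
```

```text
top valid 0.9962141927083333
core 409 med [ 0.4868 -0.1891  0.112 ] min [ 0.467 -0.21   0.095] max [ 0.508 -0.169  0.12 ] ell [373.3 277.6] [21.7 22.4] ray [ 0.4872 -0.1893  0.112 ]
stub 409 med [ 0.495  -0.3402  0.0676] min [ 0.474 -0.363  0.051] max [ 0.516 -0.319  0.075] ell [447.  276.6] [21.4 22.6] ray [ 0.4952 -0.3402  0.0676]
tin 891 med [ 0.615  -0.2155  0.0561] min [ 0.581 -0.249  0.044] max [ 0.649 -0.182  0.063] ell [384.8 216.3] [32.8 32.9] ray [ 0.6148 -0.2154  0.0561]
plate 2614 med [ 0.5258 -0.0062  0.0324] min [ 0.467 -0.075  0.022] max [0.587 0.053 0.038] ell [281.3 257.7] [56.9 57.2] ray [ 0.5258 -0.0061  0.0324]
key 1646 med [0.5243 0.1473 0.2637] min [0.478 0.123 0.22 ] max [0.579 0.183 0.286] ell [179.8 245.7] [31.2 71.5] ray [0.5249 0.1476 0.2637]
lamp 6285 med [0.5022 0.1863 0.3939] min [0.437 0.134 0.364] max [0.577 0.256 0.399] ell [130.3 250.9] [ 83.6 100.9] ray [0.5043 0.1865 0.3939]
counter z 0.002604970099551851
side valid 0.9961360677083333
core 285 med [ 0.4913 -0.1851  0.1095] min [ 0.467 -0.214  0.095] max [ 0.51  -0.169  0.113] ell [331.5 248.7] [16.4 20.1] ray [ 0.4919 -0.1839  0.1095]
stub 222 med [ 0.499  -0.3351  0.0653] min [ 0.475 -0.367  0.05 ] max [ 0.518 -0.32   0.069] ell [301.5 230.9] [14.3 17.9] ray [ 0.5005 -0.3338  0.0653]
plate 2280 med [ 0.5307 -0.0023  0.0306] min [ 0.467 -0.068  0.022] max [0.586 0.053 0.035] ell [354.4 336.7] [47.6 59.4] ray [ 0.5307 -0.0018  0.0306]
key 1274 med [0.5324 0.1569 0.2629] min [0.466 0.123 0.23 ] max [0.567 0.186 0.281] ell [415.8 300.9] [31.6 52.5] ray [0.5313 0.1534 0.2629]
lamp 8218 med [0.5162 0.2088 0.3919] min [0.437 0.134 0.359] max [0.578 0.283 0.394] ell [467.9 250. ] [ 83.3 136.3] ray [0.5249 0.2147 0.3919]
counter z 0.0009485028392964279
```

```bash
python3 - <<'E'
from h import *
img,d,K,E=load("top"); cv2.imwrite("pics/topz.png",cv2.resize(img[180:320,80:480],None,fx=2,fy=2,interpolation=cv2.INTER_CUBIC))
img,d,K,E=load("side"); cv2.imwrite("pics/sidez.png",cv2.resize(img[200:400,280:540],None,fx=3,fy=3,interpolation=cv2.INTER_CUBIC))
E
```

```text
(no output)
```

View pics/topz.png

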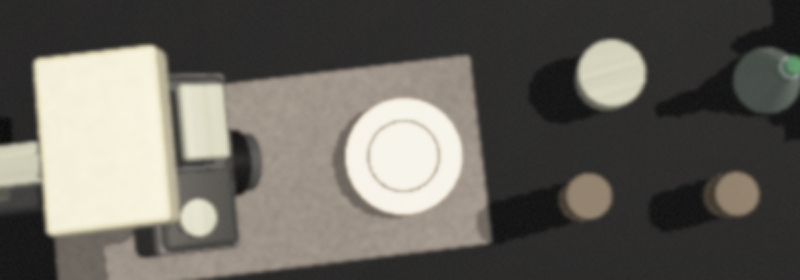

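View pics/sidez.png

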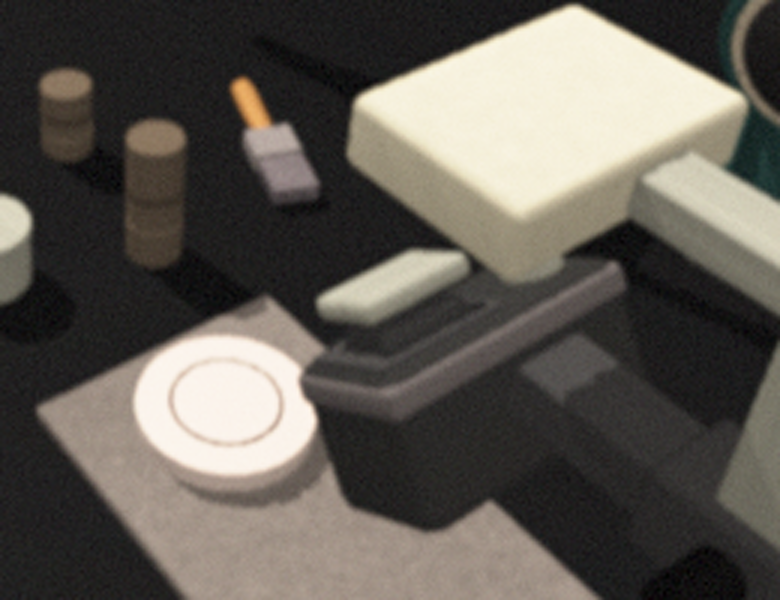

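```bash
python3 - <<'E'
from h import *
from workcell import bot
from scipy.spatial.transform import Rotation as R
s=bot.read_state(); Rt=R.from_rotvec(s["tcp_rot"]).as_matrix(); print("tool axes cols\n",np.round(Rt,3))
i=bot.camera_info("wrist"); E=i["extrinsics"]; print("cam in tool",np.round(Rt.T@(E[:3,3]-s["tool_pos"]),4)); print(np.round(Rt.T@E[:3,:3],3))
for n in ["top","side"]:
    img,d,K,E=load(n); C=cloud(d,K,E)
    # lamp top rectangle
    m=((d>0)&(C[...,2]>.375)&(C[...,2]<.41)&(C[...,1]>.1)&(C[...,1]<.27)&(C[...,0]>.40)&(C[...,0]<.62)).astype(np.uint8)
    m=cv2.morphologyEx(m,cv2.MORPH_OPEN,np.ones((15,15)))
    P=C[m>0][:,:2].astype(np.float32); print(n,"lamp rect",cv2.minAreaRect(P*1000))
    # board edge: gray colour vs black, height .012
    hsv=img.astype(int).sum(2)
    b=((hsv>250)&(np.abs(C[...,2]-.0135)<.012)&(C[...,0]>.38)&(C[...,0]<.66)&(C[...,1]>-.15)&(C[...,1]<.12)).astype(np.uint8)
    b=cv2.morphologyEx(b,cv2.MORPH_OPEN,np.ones((5,5)))
    cs,_=cv2.findContours(b,cv2.RETR_EXTERNAL,cv2.CHAIN_APPROX_NONE)
    c=max(cs,key=cv2.contourArea)[:,0]
    W=np.array([ray(K,E,p,.012)[:2] for p in c]); 
    f=W[(W[:,1]<-.05)&(W[:,0]>.46)&(W[:,0]<.58)]; a=np.polyfit(f[:,0],f[:,1],1); print("front edge slope deg",np.degrees(np.arctan(a[0])),len(f), "resid",np.std(f[:,1]-np.polyval(a,f[:,0])), "dist to plate",)
    # key: light surface plane fit
    k=((hsv>420)&(C[...,2]>.24)&(C[...,2]<.30)&(C[...,1]>.1)&(C[...,1]<.2)&(C[...,0]>.5)&(C[...,0]<.62)).astype(np.uint8)
    k=cv2.morphologyEx(k,cv2.MORPH_OPEN,np.ones((3,3)))
    P=C[k>0]; c0=np.median(P,0); u,sv,vt=np.linalg.svd(P-P.mean(0)); print("key",len(P),np.round(c0,4),"normal",np.round(vt[2]*np.sign(vt[2][2]),3),P.min(0).round(3),P.max(0).round(3))
E
```

```text
tool axes cols
 [[-0.001  0.453 -0.892]
 [ 0.002 -0.892 -0.453]
 [-1.    -0.002 -0.   ]]
cam in tool [-0.1205  0.0002 -0.0676]
[[ 0.001 -0.269  0.963]
 [ 1.     0.001 -0.001]
 [-0.001  0.963  0.269]]
top lamp rect ((504.09564208984375, 206.6944122314453), (129.54095458984375, 129.4394989013672), 7.042608261108398)
front edge slope deg 7.667523820092697 58 resid 0.0008187154063250868 dist to plate
key 845 [0.5334 0.1434 0.2733] normal [ 0.084 -0.557  0.826] [0.501 0.123 0.257] [0.566 0.164 0.286]
side lamp rect ((505.5189208984375, 205.740234375), (129.9379425048828, 127.99402618408203), 8.718426704406738)
front edge slope deg 19.34558541629646 24 resid 0.010031911982951811 dist to plate
key 439 [0.5375 0.1478 0.2752] normal [ 0.087 -0.517  0.851] [0.504 0.123 0.259] [0.567 0.163 0.281]
```

```bash
python3 - <<'E'
import numpy as np
from scipy.spatial.transform import Rotation as R
T=np.array([[0,-1,0],[0,0,-1],[1,0,0.]]) # cols tool x,y,z in local
# check: start
q=[-1.138,.264,1.604,0,1.274,-.037]
print(np.round((R.from_euler('z',q[0])*R.from_euler('y',q[1]+q[2])*R.from_euler('z',q[3])*R.from_euler('y',q[4])*R.from_euler('z',q[5])).as_matrix()@T,3))
p=np.radians(8);a=np.radians(35)
X=np.array([np.cos(p),np.sin(p),0]);Y=np.array([-np.sin(p),np.cos(p),0]);Z=np.array([0,0,1.])
n=np.cos(a)*Z-np.sin(a)*Y; key=np.array([.5375,.1437,.27]); tcp=key+n*.022
up=np.cross(X,n); up=up if up@Y>0 else -up # perp dir towards lamp
for name,zt in [("cam +X",-X),("cam -X",X),("cam plate side",up),("cam +X,plate 45",(-X+up)/2**.5),("cam +X plate 60",(-X*.5+up*.866)),("cam -X,plate45",(X+up)/2**.5)]:
  x=-n; M=np.c_[x,np.cross(zt,x),zt]
  for th in (1.7,2.0,2.3):
    w=tcp+n*.25; q1=np.arctan2(w[1],w[0])
    W=(R.from_euler('z',q1)*R.from_euler('y',th)).inv().as_matrix()@M@T.T
    e=R.from_matrix(W).as_euler('ZYZ'); print(name,th,"q1 %.2f"%q1,np.round(e,2),"alt",np.round([e[0]-np.pi*np.sign(e[0]),-e[1],e[2]-np.pi*np.sign(e[2])],2))
E
```

```text
[[-0.     0.453 -0.892]
 [ 0.    -0.892 -0.453]
 [-1.    -0.    -0.   ]]
cam +X 1.7 q1 -0.02 [0.6  1.56 1.37] alt [-2.54 -1.56 -1.77]
cam +X 2.0 q1 -0.02 [0.63 1.31 1.19] alt [-2.52 -1.31 -1.95]
cam +X 2.3 q1 -0.02 [0.7  1.07 0.99] alt [-2.44 -1.07 -2.15]
cam -X 1.7 q1 -0.02 [ 0.6   1.56 -1.77] alt [-2.54 -1.56  1.37]
cam -X 2.0 q1 -0.02 [ 0.63  1.31 -1.95] alt [-2.52 -1.31  1.19]
cam -X 2.3 q1 -0.02 [ 0.7   1.07 -2.15] alt [-2.44 -1.07  0.99]
cam plate side 1.7 q1 -0.02 [0.6  1.56 2.94] alt [-2.54 -1.56 -0.2 ]
cam plate side 2.0 q1 -0.02 [0.63 1.31 2.76] alt [-2.52 -1.31 -0.38]
cam plate side 2.3 q1 -0.02 [0.7  1.07 2.56] alt [-2.44 -1.07 -0.58]
cam +X,plate 45 1.7 q1 -0.02 [0.6  1.56 2.15] alt [-2.54 -1.56 -0.99]
cam +X,plate 45 2.0 q1 -0.02 [0.63 1.31 1.98] alt [-2.52 -1.31 -1.16]
cam +X,plate 45 2.3 q1 -0.02 [0.7  1.07 1.78] alt [-2.44 -1.07 -1.36]
cam +X plate 60 1.7 q1 -0.02 [0.6  1.56 2.41] alt [-2.54 -1.56 -0.73]
cam +X plate 60 2.0 q1 -0.02 [0.63 1.31 2.24] alt [-2.52 -1.31 -0.9 ]
cam +X plate 60 2.3 q1 -0.02 [0.7  1.07 2.04] alt [-2.44 -1.07 -1.1 ]
cam -X,plate45 1.7 q1 -0.02 [ 0.6   1.56 -2.56] alt [-2.54 -1.56  0.58]
cam -X,plate45 2.0 q1 -0.02 [ 0.63  1.31 -2.73] alt [-2.52 -1.31  0.41]
cam -X,plate45 2.3 q1 -0.02 [ 0.7   1.07 -2.93] alt [-2.44 -1.07  0.21]
```

Request:
arm_command --series '[[[0.15,0,0,0,-2,-2,1],[0.15,0,0,0,-3,-2,1],[0.03,0,0,0,-4,-2.5,1],[0,0,0,0,-4,-2.5,1],[0,0,0,0,-4,-2.5,1],[0,0,0,0,-4,-2.5,1],[0,0,0,0,-4,-2.5,1],[0,0,0,0,-4,-2.5,1]]]' --newtons 50

```text
time: 0.95
tool_pos: [0.4402, -0.2756, 0.2484]
tcp_rot: [2.158, 0.134, -2.165]
wrist_force: [0.7, 0.5, -0.0]
width: 1.002
```

```bash
cat > go.py <<'E'
# print tool axes and the shift (cm, tool axes) to a world TCP target, and yaw error
import sys,numpy as np
from workcell import bot
from scipy.spatial.transform import Rotation as R
def rep(t=None,Rd=None):
    s=bot.read_state(); M=R.from_rotvec(s["tcp_rot"]).as_matrix()
    print("t %.2f"%s["time"],"pos",np.round(s["tool_pos"],4),"q",np.round(s["q"],2),"F",np.round(s["wrist_force"],2),"w %.3f"%s["width"])
    print("x",np.round(M[:,0],3),"y",np.round(M[:,1],3),"z",np.round(M[:,2],3))
    if t is not None: print("shift cm",np.round(100*M.T@(np.array(t)-s["tool_pos"]),2))
    if Rd is not None: print("turn",np.round(R.from_matrix(M.T@Rd).as_rotvec(),3))
    return s,M
def stand(psi=8.):
    p=np.radians(psi); return np.array([np.cos(p),np.sin(p),0]),np.array([-np.sin(p),np.cos(p),0]),np.array([0,0,1.])
def vert(psi=8.):
    X,Y,Z=stand(psi); return np.c_[-Z,-Y,-X]
def press(psi=8.,a=35.):
    X,Y,Z=stand(psi); a=np.radians(a); n=np.cos(a)*Z-np.sin(a)*Y; return np.c_[-n,np.cross(-X,-n),-X]
E
python3 -c "
from go import *
rep([.4895,-.187,.2],vert())"
```

```text
t 0.95 pos [ 0.4402 -0.2756  0.2484] q [-0.61 -0.03  1.94  0.    1.24  0.84] F [ 0.67  0.52 -0.05] w 1.002
x [-0.003  0.003 -1.   ] y [ 0.119 -0.993 -0.004] z [-0.993 -0.119  0.003]
shift cm [ 4.85 -8.18 -5.97]
turn [-0.02   0.003  0.004]
```

Request:
arm_command --series '[[[0,0,0,0,-4,-3,1],[0,0,0,0,-4,-3,1],[0,0,0,0,0,0,1]]]'

```text
time: 1.25
tool_pos: [0.4908, -0.1832, 0.2482]
tcp_rot: [2.157, 0.141, -2.162]
wrist_force: [-0.2, -1.0, 0.5]
width: 1.0
```

```bash
python3 - <<'E'
from go import *
from h import *
rep([.4895,-.187,.085],vert())
i=bot.camera_info("wrist"); p,d=bot.read_camera("wrist"); cv2.imwrite("pics/wrist1.png",p); np.save("pics/wrist1_d.npy",d); np.savez("pics/wrist1_i.npz",K=i["K"],E=i["extrinsics"])
C=cloud(d,i["K"],i["extrinsics"])
m=((d>0)&(np.abs(C[...,2]-.11)<.006)&(np.hypot(C[...,0]-.49,C[...,1]+.187)<.04)).astype(np.uint8)
cs,_=cv2.findContours(m,cv2.RETR_EXTERNAL,cv2.CHAIN_APPROX_NONE)
if cs:
    c=max(cs,key=cv2.contourArea); e=cv2.fitEllipse(c); print(e, ray(i["K"],i["extrinsics"],e[0],.11))
E
```

```text
t 1.25 pos [ 0.4908 -0.1832  0.2482] q [-0.41 -0.02  1.93  0.    1.24  1.04] F [-0.18 -1.01  0.45] w 1.000
x [-0.002  0.006 -1.   ] y [ 0.125 -0.992 -0.006] z [-0.992 -0.125  0.002]
shift cm [16.32  0.46  0.14]
turn [-0.015  0.002  0.006]
((336.1868896484375, 240.2165985107422), (58.34366226196289, 59.38579177856445), 88.64533233642578) [ 0.48826827 -0.19202369  0.11      ]
```

View pics/wrist1.png

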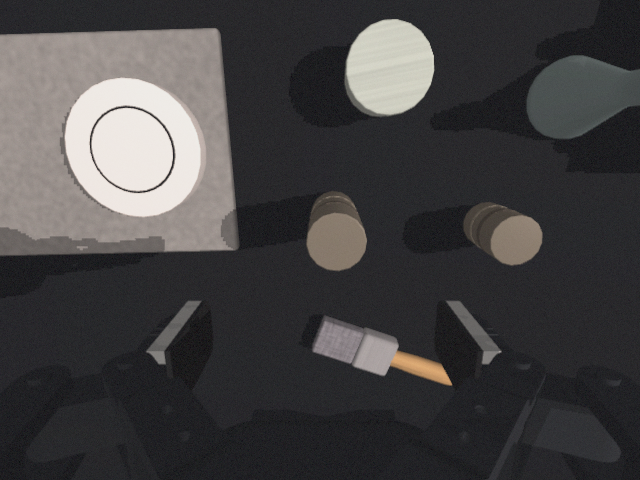

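The wrist view shows the tall core's top at (336,240), the plate's ring at (133,149), and clear space around the core for the fingers. I'll also take the plate and the board edge from this picture.

```bash
python3 - <<'E'
from go import *
from h import *
p,d,K,E=load("wrist","1")
m=(p.min(2)>190).astype(np.uint8); m[:,230:]=0
cs,_=cv2.findContours(m,cv2.RETR_EXTERNAL,cv2.CHAIN_APPROX_NONE); c=max(cs,key=cv2.contourArea); e=cv2.fitEllipse(c); print(e[0],e[1],ray(K,E,e[0],.03))
C=cloud(d,K,E); print("plate z",np.median(C[130:170,115:150,2]))
# ring
r=((p.max(2)<140)).astype(np.uint8); r[:,:85]=0; r[:,180:]=0; r[:100]=0; r[198:]=0
cs,_=cv2.findContours(r,cv2.RETR_EXTERNAL,cv2.CHAIN_APPROX_NONE); c=max(cs,key=cv2.contourArea); e=cv2.fitEllipse(c); print("ring",e[0],e[1],ray(K,E,e[0],.03))
g=cv2.cvtColor(p,cv2.COLOR_BGR2GRAY).astype(int)
pts=[]
for v in range(45,200,5):
    row=g[v,205:260]; pts.append(ray(K,E,(205+np.argmin(np.diff(row))+.5,v),.012)[:2])
pts=np.array(pts); a=np.polyfit(pts[:,0],pts[:,1],1); print("edge yaw",np.degrees(np.arctan(a[0])),np.std(pts[:,1]-np.polyval(a,pts[:,0])))
pl=ray(K,E,e[0],.03); print("edge dist to plate",(pl[1]-np.polyval(a,pl[0]))*np.cos(np.arctan(a[0])))
rep([.489,-.1905,.085],vert())
E
```

```text
(132.54159545898438, 146.7197723388672) (126.42654418945312, 145.1414031982422) [ 0.52835134 -0.00795626  0.03      ]
plate z 0.03075178391247735
ring (131.81655883789062, 148.99583435058594) (79.03718566894531, 90.83770751953125) [ 0.52630834 -0.00729709  0.03      ]
edge yaw 8.688113718549031 0.00026475680193155783
edge dist to plate 0.08249850256823167
t 1.30 pos [ 0.4897 -0.1852  0.2481] q [-0.41 -0.02  1.93  0.    1.24  1.04] F [-0.4  -0.07 -1.07] w 1.002
x [-0.004  0.004 -1.   ] y [ 0.124 -0.992 -0.004] z [-0.992 -0.124  0.003]
shift cm [16.31  0.59  0.09]
turn [-0.015  0.003  0.004]
```

Request:
arm_command --series '[[[0,0,0,4,0.5,0.1,1],[0,0,0,4,0,0,1],[0,0,0,4,0,0,1],[0,0,0,3,0,0,1],[0,0,0,1,0,0,1],[0,0,0,0,0,0,1]]]'

```text
time: 1.9
tool_pos: [0.4884, -0.1964, 0.0855]
tcp_rot: [2.157, 0.13, -2.158]
wrist_force: [1.0, 0.1, 1.0]
width: 1.0
```

```bash
python3 - <<'E'
from go import *
from h import *
rep([.489,-.1905,.085],vert())
p,d=bot.read_camera("wrist"); cv2.imwrite("pics/wrist2.png",p)
E
```

```text
t 1.90 pos [ 0.4884 -0.1964  0.0855] q [-0.43  0.15  2.07 -0.    0.91  1.02] F [0.95 0.1  0.99] w 1.000
x [-0.    -0.002 -1.   ] y [ 0.122 -0.993  0.002] z [-0.993 -0.122  0.   ]
shift cm [ 0.05 -0.58 -0.13]
turn [-0.017  0.    -0.002]
```

View pics/wrist2.png

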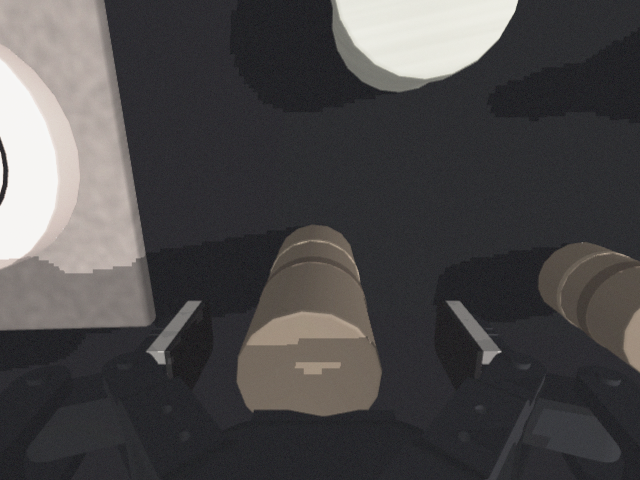

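The core stands between the open fingers, a little left of centre (310 against 323). I shift over and close on it.

Request:
arm_command --series '[[[0,0,0,0,-0.5,-0.1,1],[0,0,0,0,0,0,0.4],[0,0,0,0,0,0,0.3],[0,0,0,0,0,0,0.2],[0,0,0,0,0,0,0.1],[0,0,0,0,0,0,0],[0,0,0,0,0,0,0],[0,0,0,0,0,0,0]]]' --newtons 50

```text
time: 2.75
tool_pos: [0.4931, -0.1932, 0.0927]
tcp_rot: [2.166, 0.124, -2.144]
wrist_force: [0.2, 0.4, -1.6]
width: 0.504
```

```bash
python3 -c "
from go import *
rep([.489,-.1905,.145],vert())"
```

```text
t 2.75 pos [ 0.4931 -0.1932  0.0927] q [-0.42  0.14  2.07 -0.    0.92  1.03] F [ 0.15  0.38 -1.63] w 0.504
x [ 0.011 -0.006 -1.   ] y [ 0.122 -0.993  0.008] z [-0.992 -0.122 -0.01 ]
shift cm [-5.24 -0.28  0.32]
turn [-0.017 -0.01  -0.008]
```

Request:
arm_command --series '[[[0,0.01,0.01,-2,0,0,0],[0,0,0,-3,0,0,0],[0,0,0,-2,0,0,0],[0,0,0,0,-3,-0.5,0],[0,0,0,0,-4,-1.5,0],[0,0,0,0,-4,-1.5,0],[0,0,0,0,-4,-1.5,0],[0,0,0,0,-2,0,0],[0,0,0,0,0,0,0]]]'

```text
time: 3.65
tool_pos: [0.5163, -0.0112, 0.1566]
tcp_rot: [2.165, 0.114, -2.146]
wrist_force: [0.2, -0.1, -5.2]
width: 0.503
```

```bash
python3 - <<'E'
from go import *
from h import *
rep([.531,-.0065,.125],vert())
p,d=bot.read_camera("wrist"); cv2.imwrite("pics/wrist3.png",p)
p,d=bot.read_camera("side"); cv2.imwrite("pics/side3.png",p[150:420,200:560])
E
```

```text
t 3.65 pos [ 0.5163 -0.0112  0.1566] q [-0.06  0.04  2.05 -0.01  1.04  1.4 ] F [ 0.21 -0.07 -5.2 ] w 0.503
x [ 0.009 -0.011 -1.   ] y [ 0.117 -0.993  0.012] z [-0.993 -0.117 -0.008]
shift cm [ 3.17 -0.33 -1.49]
turn [-0.022 -0.008 -0.012]
```

View pics/wrist3.png

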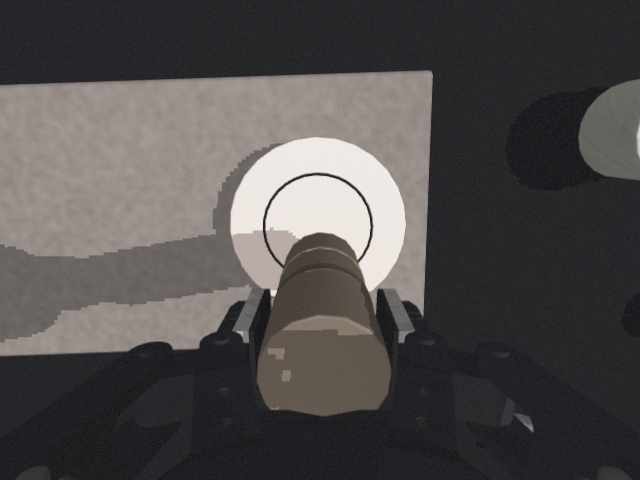

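View pics/side3.png

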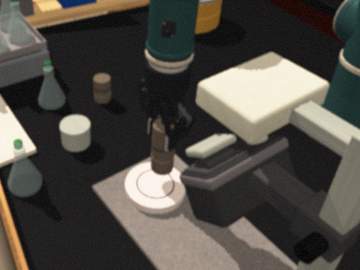

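```bash
python3 - <<'E'
from go import *
from h import *
s,M=rep([.531,-.0065,.125],vert())
i=bot.camera_info("wrist");K,E=i["K"],i["extrinsics"]
far=ray(K,E,(321,233),.064); c=far+M[:,2]*.022; print("core",c-s["tool_pos"],c)
# top rim far edge (321,316) at z .174
far=ray(K,E,(322,317),.174); c2=far+M[:,2]*.022; print("core from top rim",c2-s["tool_pos"])
print("plate ring",ray(K,E,(318,227.5),.03), "disc",ray(K,E,(317.5,224),.03))
E
```

```text
t 3.75 pos [ 0.5168 -0.0133  0.1569] q [-0.07  0.04  2.05 -0.01  1.04  1.4 ] F [-0.12 -0.76 -4.78] w 0.503
x [ 0.011 -0.013 -1.   ] y [ 0.115 -0.993  0.014] z [-0.993 -0.115 -0.009]
shift cm [ 3.2  -0.56 -1.46]
turn [-0.024 -0.009 -0.014]
core [-0.00768237 -0.00092994 -0.09314354] [ 0.50915504 -0.01427649  0.06379967]
core from top rim [-0.00710756 -0.00045745  0.01685646]
plate ring [ 0.52635647 -0.0104435   0.03      ] disc [ 0.52873157 -0.00983416  0.03      ]
```

Request:
arm_command --series '[[[-0.02,-0.009,-0.014,0,-0.3,-1.8,0],[0,0,0,1.5,0,0,0],[0,0,0,1.2,0,0,0],[0,0,0,0,0,0,0]]]'

```text
time: 4.15
tool_pos: [0.5331, -0.0123, 0.1271]
tcp_rot: [2.149, 0.141, -2.155]
wrist_force: [0.0, 0.8, -5.4]
width: 0.505
```

```bash
python3 - <<'E'
from go import *
from h import *
rep([.534,-.0085,.125],vert())
i=bot.camera_info("wrist");p,d=bot.read_camera("wrist"); cv2.imwrite("pics/wrist4.png",p)
E
```

```text
t 4.15 pos [ 0.5331 -0.0123  0.1271] q [-0.07  0.11  2.03 -0.    1.    1.37] F [ 0.04  0.8  -5.37] w 0.505
x [-0.003 -0.002 -1.   ] y [ 0.132 -0.991  0.001] z [-0.991 -0.132  0.003]
shift cm [ 0.21 -0.37 -0.14]
turn [-0.007  0.003 -0.001]
```

View pics/wrist4.png

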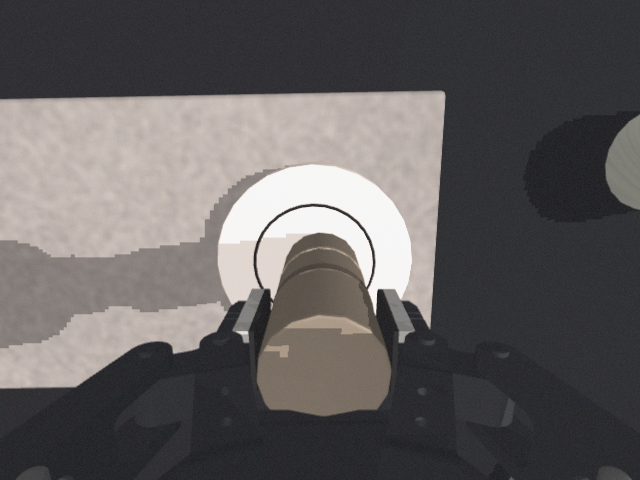

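The core hangs just above the plate. It needs about 4 mm towards the camera and 2 mm outward: ring centre column 315 against core column 321, ring's far edge row 205 against core foot row 233. I correct that and lower it.

Request:
arm_command --series '[[[0,0,0,0,-0.35,-0.3,0],[0,0,0,0.2,0,0,0],[0,0,0,0.15,0,0,0],[0,0,0,0,0,0,0]]]'

```text
time: 4.6
tool_pos: [0.5353, -0.0091, 0.1242]
tcp_rot: [2.15, 0.139, -2.156]
wrist_force: [-0.5, -0.2, -4.3]
width: 0.506
```

```bash
python3 - <<'E'
from go import *
rep([.534,-.0085,.123],vert())
E
```

```text
t 4.60 pos [ 0.5353 -0.0091  0.1242] q [-0.06  0.12  2.03 -0.    1.    1.38] F [-0.52 -0.18 -4.31] w 0.506
x [-0.003 -0.002 -1.   ] y [ 0.131 -0.991  0.002] z [-0.991 -0.131  0.003]
shift cm [ 0.12 -0.08  0.12]
turn [-0.009  0.003 -0.002]
```

Request:
arm_command --series '[[[0,0,0,0.15,0,0,0],[0,0,0,0.15,0,0,0]]]'

```text
time: 4.8
tool_pos: [0.5362, -0.009, 0.123]
tcp_rot: [2.152, 0.139, -2.153]
wrist_force: [-5.3, 0.6, 8.7]
width: 0.505
```

The core is on the plate; Fz went from -4.3 to +8.7 N. I open and retreat upwards.

Request:
arm_command --series '[[[0,0,0,-0.05,0,0,0.6],[0,0,0,0,0,0,0.75],[0,0,0,0,0,0,0.9],[0,0,0,0,0,0,1],[0,0,0,0,0,0,1],[0,0,0,-0.3,0,0,1]]]'

```text
time: 5.4
tool_pos: [0.5392, -0.0091, 0.1296]
tcp_rot: [2.159, 0.138, -2.145]
wrist_force: [-0.3, 0.4, -0.6]
width: 1.0
```

```bash
python3 - <<'E'
from go import *
from h import *
rep([.534,-.0085,.3],vert())
i=bot.camera_info("wrist");p,d=bot.read_camera("wrist"); cv2.imwrite("pics/wrist5.png",p)
E
```

```text
t 5.40 pos [ 0.5392 -0.0091  0.1296] q [-0.06  0.12  2.02 -0.    1.    1.38] F [-0.27  0.4  -0.58] w 1.000
x [ 0.006 -0.003 -1.   ] y [ 0.131 -0.991  0.003] z [-0.991 -0.131 -0.006]
shift cm [-17.04  -0.07   0.4 ]
turn [-0.008 -0.006 -0.003]
```

View pics/wrist5.png

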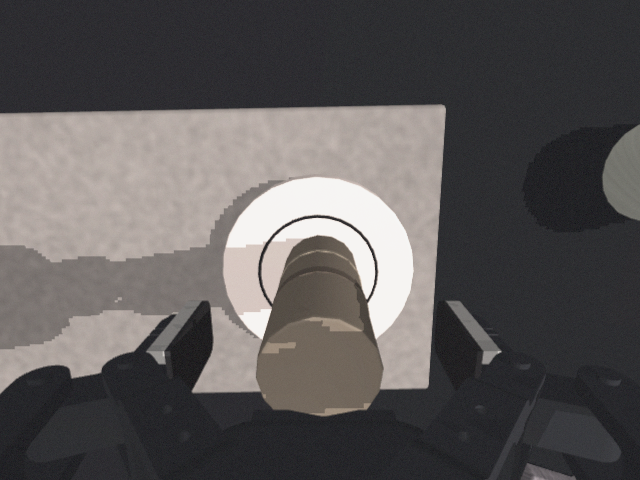

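The core stands free in the middle of the ring: columns 318 and 319, far gap about 15 mm as expected. I rise, shut the fingers and tilt to the release's axis.

Request:
arm_command --series '[[[0,0,0,-2,0,0,1],[0,0,0,-4,0,0,1],[0,0,0,-4,0,0,1],[0,0,0,-4,0,0,1],[0,0,0,-3.5,0,0,0.5],[0,0,0,-2,1,0,0],[0,0,-0.12,0,0,0,0],[0,0,-0.13,0,0,0,0],[0,0,-0.13,0,0,0,0],[0,0,-0.12,0,0,0,0]]]'

```text
time: 6.45
tool_pos: [0.5401, -0.0154, 0.3394]
tcp_rot: [-1.966, -0.661, 2.003]
wrist_force: [-0.6, 0.4, -0.2]
width: 0.001
```

```bash
python3 - <<'E'
from go import *
from h import *
X,Y,Z=stand(); M=press(); n=-M[:,0]; up=np.cross(X,n); up*=np.sign(up@Y); key=np.array([.537,.142,.271])
t=key+n*.082-up*.008; print("target",t)
rep(t,M)
for n in ["top","side"]:
    i=bot.camera_info(n); p,d=bot.read_camera(n); cv2.imwrite(f"pics/{n}6.png",p); np.save(f"pics/{n}6_d.npy",d); np.savez(f"pics/{n}6_i.npz",K=i["K"],E=i["extrinsics"])
cv2.imwrite("pics/both6.png",np.vstack([cv2.imread("pics/top6.png")[150:420,60:500],cv2.imread("pics/side6.png")[130:400,180:620]]))
E
```

```text
target [0.5444578  0.08893502 0.33358186]
t 6.45 pos [ 0.5401 -0.0154  0.3394] q [-0.34  0.07  1.75  0.45  1.57  1.02] F [-0.56  0.42 -0.19] w 0.001
x [-0.053  0.485 -0.873] y [ 0.13  -0.863 -0.487] z [-0.99  -0.139 -0.018]
shift cm [ 5.54 -8.67 -1.87]
turn [ 0.01  -0.015 -0.102]
```

View pics/both6.png

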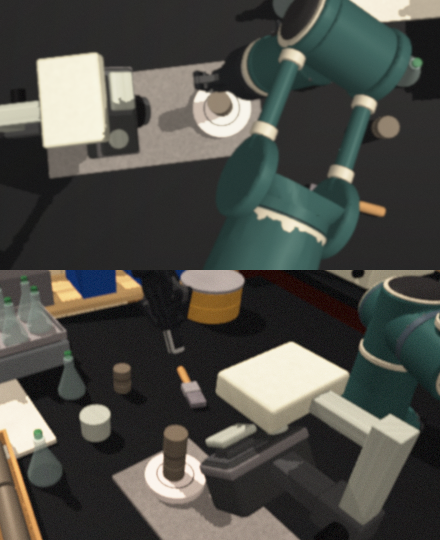

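The top and side views show the core upright in the plate's ring, the bystanders where they were, and the gripper tilted over the plate. Next I line up with the release.

Request:
arm_command --series '[[[0.01,-0.015,-0.1,0,0,0,0],[0,0,0,0,-3,-0.6,0],[0,0,0,0,-3,-0.6,0],[0,0,0,0,-1.7,-0.6,0],[0,0,0,0,0,0,0]]]'

```text
time: 7.05
tool_pos: [0.5492, 0.0486, 0.379]
tcp_rot: [-1.869, -0.715, 1.972]
wrist_force: [-0.1, 0.0, 1.4]
width: -0.001
```

```bash
cat > k.py <<'E'
from go import *
from h import *
X,Y,Z=stand(); M=press(); n=-M[:,0]; up=np.cross(X,n); up*=np.sign(up@Y); key=np.array([.537,.142,.271])
s,m=rep(key+n*.082-up*.008,M)
print("tip to key plane mm",1000*((s["tool_pos"]-key)@n-.022),"X off",1000*(s["tool_pos"]-key)@X,"up off",1000*(s["tool_pos"]-key)@up,"F along n",s["wrist_force"]@n)
E
python3 k.py
```

```text
t 7.05 pos [0.5492 0.0486 0.379 ] q [-0.27  0.07  1.7   0.54  1.63  1.14] F [-0.11  0.    1.36] w -0.001
x [-0.084  0.558 -0.825] y [ 0.1   -0.819 -0.564] z [-0.991 -0.13   0.013]
shift cm [ 6.04 -0.79 -0.11]
turn [-0.015  0.005 -0.011]
tip to key plane mm 120.46172139214039 X off -0.9228658923119485 up off -15.200381033045069 F along n 1.1058018096967976
```

Request:
arm_command --series '[[[0,0,-0.01,3,-0.7,0,0],[0,0,0,3,0,0,0],[0,0,0,0,0,0,0]]]'

```text
time: 7.35
tool_pos: [0.5429, 0.0888, 0.3327]
tcp_rot: [-1.871, -0.72, 1.97]
wrist_force: [-0.4, -1.0, -0.3]
width: 0.001
```

```bash
python3 k.py; python3 - <<'E'
from h import *
from workcell import bot
i=bot.camera_info("wrist");p,d=bot.read_camera("wrist"); cv2.imwrite("pics/wrist7.png",p)
p,d=bot.read_camera("side"); cv2.imwrite("pics/side7.png",cv2.resize(p[200:400,280:540],None,fx=3,fy=3,interpolation=cv2.INTER_CUBIC))
E
python3 k.py
```

```text
t 7.35 pos [0.5429 0.0888 0.3327] q [-0.21  0.07  1.79  0.56  1.53  1.14] F [-0.41 -1.05 -0.32] w 0.001
x [-0.083  0.559 -0.825] y [ 0.104 -0.818 -0.566] z [-0.991 -0.133  0.01 ]
shift cm [-0.07 -0.05 -0.15]
turn [-0.011  0.004 -0.01 ]
tip to key plane mm 59.2642439521835 X off -1.5287454444722617 up off -8.480227481945025 F along n 0.2992675823164164
t 7.45 pos [0.5448 0.0876 0.3361] q [-0.21  0.07  1.78  0.56  1.53  1.14] F [-0.25 -0.41  0.61] w -0.001
x [-0.078  0.56  -0.825] y [ 0.106 -0.818 -0.565] z [-0.991 -0.131  0.005]
shift cm [0.28 0.03 0.02]
turn [-0.009 -0.    -0.01 ]
tip to key plane mm 62.81901060677275 X off 0.15842773323601095 up off -7.711639904516251 F along n 0.717288821512604
```

View pics/wrist7.png

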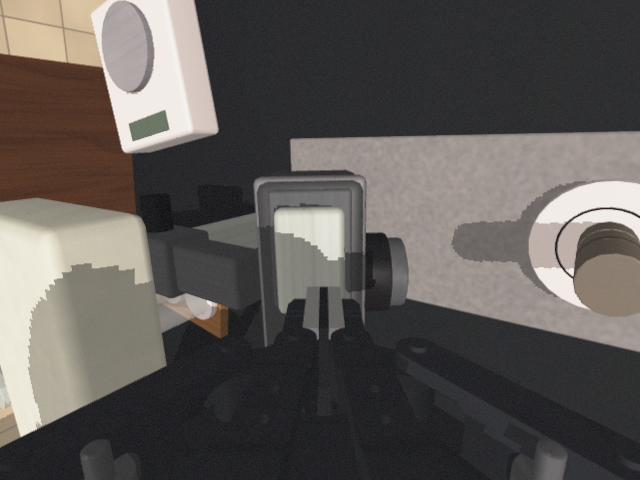

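View pics/side7.png

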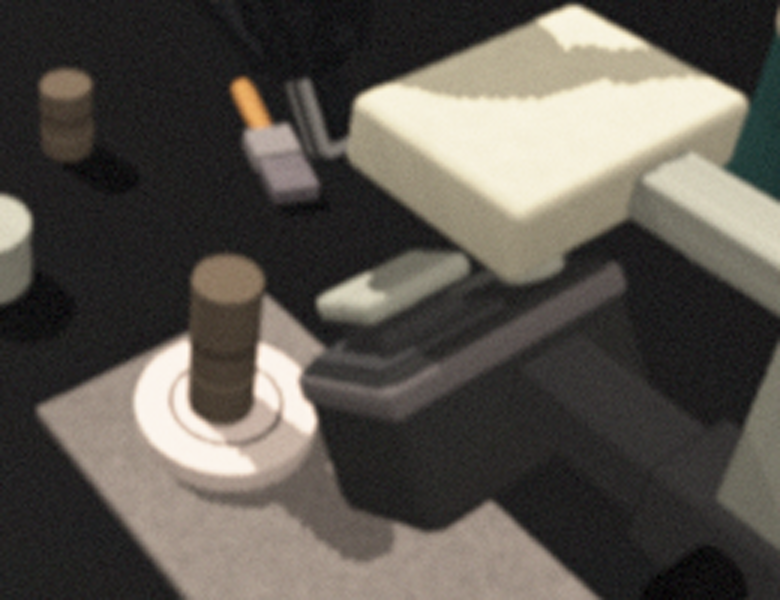

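The wrist view shows the key at columns 275–345 and rows 208–320. The shut tips (column 323) are aimed at its middle, about 7 mm to the plate side as planned. Side view: core upright in the ring. I move in now.

Request:
arm_command --series '[[[0,0,-0.01,2,0,0,0],[0,0,0,2,0,0,0],[0,0,0,1,0,0,0],[0,0,0,0.3,0,0,0],[0,0,0,0.1,0,0,0]]]'

```text
time: 7.95
tool_pos: [0.5447, 0.1145, 0.2968]
tcp_rot: [-1.885, -0.723, 1.951]
wrist_force: [0.4, -0.3, 0.3]
width: -0.0
```

```bash
python3 k.py
```

```text
t 7.95 pos [0.5447 0.1145 0.2968] q [-0.17  0.08  1.85  0.58  1.44  1.13] F [ 0.37 -0.31  0.34] w -0.000
x [-0.068  0.564 -0.823] y [ 0.109 -0.816 -0.568] z [-0.992 -0.128 -0.006]
shift cm [-4.47 -0.01  0.33]
turn [-0.006 -0.011 -0.007]
tip to key plane mm 15.375964420948046 X off 3.78883276759778 up off -8.441548276078219 F along n 0.48602025731601
```

Request:
arm_command --series '[[[0,-0.01,-0.007,0.5,0,0.4,0],[0,0,0,0.5,0,0,0]]]'

```text
time: 8.15
tool_pos: [0.541, 0.1188, 0.2902]
tcp_rot: [-1.875, -0.732, 1.956]
wrist_force: [-0.4, 0.8, 0.5]
width: 0.001
```

```bash
python3 k.py
```

```text
t 8.15 pos [0.541  0.1188 0.2902] q [-0.16  0.08  1.86  0.59  1.43  1.12] F [-0.4   0.82  0.5 ] w 0.001
x [-0.076  0.568 -0.819] y [ 0.11  -0.812 -0.573] z [-0.991 -0.134 -0.   ]
shift cm [-5.27 -0.02  0.06]
turn [-0.005 -0.003 -0.   ]
tip to key plane mm 7.2750086239827745 X off 0.7714679818714475 up off -8.275791704153184 F along n -0.08897609239225178
```

Request:
arm_command --series '[[[0,0,0,0.4,0,0,0],[0,0,0,0.2,0,0,0]]]'

```text
time: 8.35
tool_pos: [0.5407, 0.1222, 0.2851]
tcp_rot: [-1.875, -0.731, 1.955]
wrist_force: [-0.1, -0.5, 0.7]
width: -0.001
```

```bash
python3 k.py|tail -1
```

```text
tip to key plane mm 1.0906416777010584 X off 0.9215994927960102 up off -8.459740399505177 F along n 0.8738631062288569
```

Request:
arm_command --series '[[[0,0,0,0.2,0,0,0],[0,0,0,0.1,0,0,0]]]'

```text
time: 8.55
tool_pos: [0.5406, 0.124, 0.2825]
tcp_rot: [-1.876, -0.732, 1.955]
wrist_force: [0.5, -1.0, 0.8]
width: 0.001
```

```bash
python3 k.py|tail -1
```

```text
tip to key plane mm -2.0690811836084864 X off 1.0091072446087836 up off -8.429647484495154 F along n 1.254295310752628
```

Request:
arm_command --series '[[[0,0,0,0.2,0,0,0],[0,0,0,0.1,0,0,0]]]'

```text
time: 8.75
tool_pos: [0.5403, 0.1256, 0.2802]
tcp_rot: [-1.876, -0.732, 1.955]
wrist_force: [-0.2, -2.1, 2.2]
width: 0.003
```

```bash
python3 k.py|tail -1
```

```text
tip to key plane mm -4.8511267890066625 X off 1.0059090822153276 up off -8.411571229510868 F along n 2.9758718822310395
```

Request:
arm_command --series '[[[0,0,0,0.15,0,0,0]]]'

```text
time: 8.85
tool_pos: [0.5402, 0.1263, 0.2791]
tcp_rot: [-1.877, -0.732, 1.956]
wrist_force: [-0.8, -1.1, 2.1]
width: -0.001
```

```bash
python3 k.py|tail -1
```

```text
tip to key plane mm -6.1767283632181975 X off 0.9887073765584548 up off -8.416415703768424 F along n 2.2436840912539604
```

Request:
arm_command --series '[[[0,0,0,0.12,0,0,0]]]'

```text
time: 8.95
tool_pos: [0.5401, 0.1269, 0.2782]
tcp_rot: [-1.877, -0.732, 1.956]
wrist_force: [-1.1, -2.4, 2.2]
width: -0.002
```

```bash
python3 k.py|tail -1
```

```text
tip to key plane mm -7.276786554720563 X off 0.9938430300987343 up off -8.420719511776165 F along n 3.0368319087915023
```

Request:
arm_command --series '[[[0,0,0,0.1,0,0,0]]]'

```text
time: 9.05
tool_pos: [0.5402, 0.1272, 0.278]
tcp_rot: [-1.878, -0.732, 1.956]
wrist_force: [-3.0, -6.8, 6.2]
width: -0.001
```

```bash
python3 k.py|tail -1
```

```text
tip to key plane mm -7.600254870777671 X off 1.0751692044029937 up off -8.382112970018198 F along n 8.714703348173767
```

The force jumped from 3.0 to 8.7 N in one step, so this is the halfway stop. I hold here.

Request:
arm_command --series '[[[0,0,0,0,0,0,0],[0,0,0,0,0,0,0]]]'

```text
time: 9.25
tool_pos: [0.5401, 0.1269, 0.2784]
tcp_rot: [-1.879, -0.732, 1.956]
wrist_force: [-0.5, -2.0, 2.3]
width: -0.001
```

```bash
python3 k.py|tail -1
```

```text
tip to key plane mm -7.1185385750983015 X off 0.9764364191581411 up off -8.347004171151935 F along n 2.973040164095525
```

Request:
arm_command --series '[[[0,0,0,0.04,0,0,0],[0,0,0,0.03,0,0,0],[0,0,0,0.03,0,0,0]]]'

```text
time: 9.55
tool_pos: [0.5401, 0.1271, 0.2781]
tcp_rot: [-1.879, -0.732, 1.956]
wrist_force: [-2.0, -3.6, 5.2]
width: 0.002
```

```bash
python3 k.py|tail -1
```

```text
tip to key plane mm -7.510695967844057 X off 1.004032756850706 up off -8.346829395171278 F along n 6.123828933383294
```

Held at the stop with 6 N. I continue to hold well past 0.7 s.

Request:
arm_command --series '[[[0,0,0,0.03,0,0,0],[0,0,0,0.03,0,0,0],[0,0,0,0.03,0,0,0]]]'

```text
time: 9.85
tool_pos: [0.5401, 0.1272, 0.2781]
tcp_rot: [-1.881, -0.732, 1.956]
wrist_force: [-2.1, -4.9, 5.3]
width: -0.003
```

```bash
python3 k.py|tail -1
```

```text
tip to key plane mm -7.528024918653812 X off 1.044540593725965 up off -8.315084369833835 F along n 6.952076609190821
```

Request:
arm_command --series '[[[0,0,0,0.03,0,0,0],[0,0,0,0.03,0,0,0],[0,0,0,0.03,0,0,0],[0,0,0,0.03,0,0,0]]]'

```text
time: 10.25
tool_pos: [0.5401, 0.1272, 0.2781]
tcp_rot: [-1.882, -0.732, 1.956]
wrist_force: [-1.6, -4.8, 5.4]
width: 0.002
```

```bash
python3 k.py|tail -1
```

```text
tip to key plane mm -7.5113540268569325 X off 1.0301333659386869 up off -8.313330807630953 F along n 7.047874015676702
```

Held for over 1 s at about 7 N. Next, the full press.

Request:
arm_command --series '[[[0,0,0,0.25,0,0,0],[0,0,0,0.25,0,0,0],[0,0,0,0.25,0,0,0]]]'

```text
time: 10.55
tool_pos: [0.5397, 0.1301, 0.274]
tcp_rot: [-1.885, -0.732, 1.957]
wrist_force: [-3.9, -7.7, 8.3]
width: -0.0
```

```bash
python3 k.py|tail -1
```

```text
tip to key plane mm -12.581261927615076 X off 1.0595612229098805 up off -8.2589549547766 F along n 10.865975903681964
```

Request:
arm_command --series '[[[0,0,0,0.2,0,0,0],[0,0,0,0.15,0,0,0]]]'

```text
time: 10.75
tool_pos: [0.5397, 0.1308, 0.273]
tcp_rot: [-1.888, -0.732, 1.957]
wrist_force: [-3.9, -9.8, 11.0]
width: 0.002
```

```bash
python3 k.py|tail -1
```

```text
tip to key plane mm -13.746605733966426 X off 1.081281730555272 up off -8.227155941978971 F along n 14.286295688451021
```

Request:
arm_command --series '[[[0,0,0,0.15,0,0,0],[0,0,0,0.15,0,0,0]]]'

```text
time: 10.95
tool_pos: [0.5397, 0.1307, 0.2732]
tcp_rot: [-1.89, -0.731, 1.957]
wrist_force: [-3.7, -10.6, 9.8]
width: 0.001
```

```bash
python3 k.py|tail -1
```

```text
tip to key plane mm -13.57581895151876 X off 1.099210127718969 up off -8.279450862782308 F along n 13.701105749582416
```

Request:
arm_command --series '[[[0,0,0,0.25,0,0,0],[0,0,0,0.3,0,0,0]]]'

```text
time: 11.15
tool_pos: [0.5402, 0.1307, 0.2729]
tcp_rot: [-1.896, -0.73, 1.957]
wrist_force: [-5.4, -17.7, 16.0]
width: -0.004
```

```bash
python3 k.py|tail -1
```

```text
tip to key plane mm -13.80694280681355 X off 1.5865917610506965 up off -8.42774596944233 F along n 22.713755671001138
```

The force rose to 22.7 N with no further travel, so this is the hard stop and the key is fully down. I back out along the release's axis.

Request:
arm_command --series '[[[0,0,0,-0.5,0,0,0],[0,0,0,-1,0,0,0],[0,0,0,-2,0,0,0],[0,0,0,-3,0,0,0],[0,0,0,-4,0,0,0],[0,0,0,-3,2,0,0],[0,0,0,-1,3,0,0],[0,0,0,0,3,0,0],[0,0,0,0,0,0,0],[0,0,0,0,0,0,0]]]'

```text
time: 12.15
tool_pos: [0.562, -0.0177, 0.349]
tcp_rot: [-1.895, -0.734, 1.95]
wrist_force: [-0.1, 0.5, 0.7]
width: -0.003
```

```bash
python3 k.py; python3 - <<'E'
from h import *
from workcell import bot
for n in ["top","side"]:
    i=bot.camera_info(n); p,d=bot.read_camera(n); cv2.imwrite(f"pics/{n}8.png",p); K,E=i["K"],i["extrinsics"]; C=cloud(d,K,E)
    for nm,z0,z1,cx,cy in (("core",.125,.16,.527,-.007),("plate",.022,.038,.527,-.007),("stub",.055,.08,.497,-.337)):
        m=((d>0)&(C[...,2]>z0)&(C[...,2]<z1)&(np.hypot(C[...,0]-cx,C[...,1]-cy)<.075)).astype(np.uint8)
        if nm=="core": m&=(np.hypot(C[...,0]-cx,C[...,1]-cy)<.04).astype(np.uint8)
        P=C[m>0]
        if len(P)>20:
            cs,_=cv2.findContours(m,cv2.RETR_EXTERNAL,cv2.CHAIN_APPROX_NONE); c=max(cs,key=cv2.contourArea); hull=cv2.convexHull(c); e=cv2.fitEllipse(hull); z={"core":.14,"plate":.03,"stub":.066}[nm]
            print(n,nm,len(P),ray(K,E,e[0],z).round(4),"z",np.median(P[:,2]).round(4))
cv2.imwrite("pics/both8.png",np.vstack([cv2.imread("pics/top8.png")[130:400,60:500],cv2.imread("pics/side8.png")[130:400,180:620]]))
i=bot.camera_info("wrist");p,d=bot.read_camera("wrist"); cv2.imwrite("pics/wrist8.png",p)
E
```

```text
t 12.15 pos [ 0.562  -0.0177  0.349 ] q [-0.37  0.13  1.69  0.52  1.62  1.  ] F [-0.13  0.45  0.71] w -0.003
x [-0.066  0.563 -0.824] y [ 0.12  -0.815 -0.566] z [-0.991 -0.137 -0.014]
shift cm [ 7.39 -8.03  0.3 ]
turn [ 0.006 -0.013 -0.009]
tip to key plane mm 134.6033921897147 X off 2.4894249089696867 up off -87.6875720534723 F along n 0.31555780441632975
top core 432 [ 0.5296 -0.0075  0.14  ] z 0.1421
top plate 2101 [ 0.526  -0.0059  0.03  ] z 0.0323
top stub 364 [ 0.4952 -0.3414  0.066 ] z 0.068
side core 442 [ 0.534  -0.0021  0.14  ] z 0.1398
side plate 1721 [ 0.5298 -0.0019  0.03  ] z 0.0305
side stub 188 [ 0.4993 -0.3369  0.066 ] z 0.0656
```

View pics/both8.png

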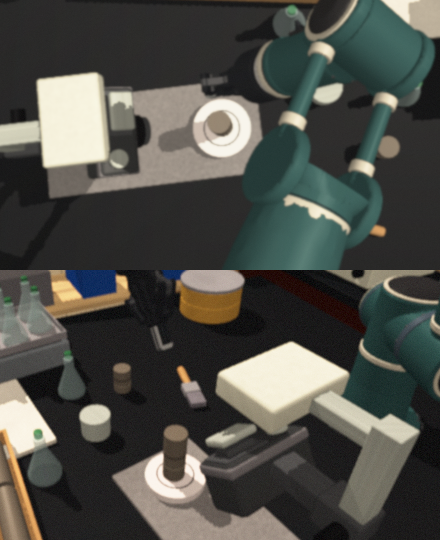

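View pics/wrist8.png

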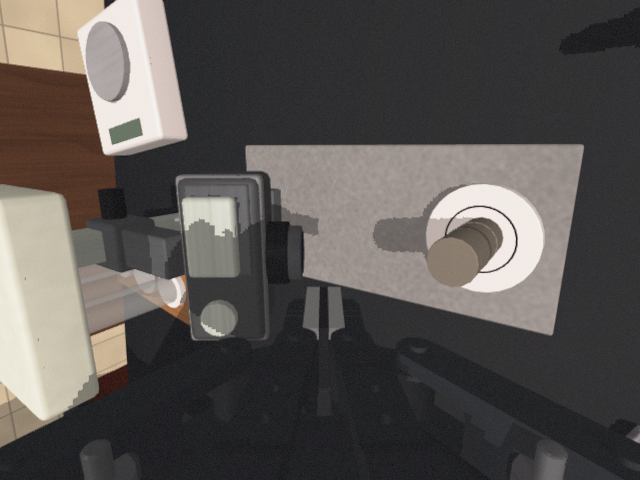

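The core stands upright in the ring, about 4 mm off centre in both views, and the arm touches nothing. As a last check I compare the key's height with the start, then hand in.

```bash
python3 - <<'E'
from h import *
from workcell import bot
p0,d0,K,E=load("side"); p,d=bot.read_camera("side"); C0=cloud(d0,K,E);C=cloud(d,K,E)
m=(p0.astype(int).sum(2)>420)&(C0[...,2]>.25)&(C0[...,2]<.29)&(C0[...,1]>.12)&(C0[...,1]<.165)&(C0[...,0]>.505)&(C0[...,0]<.565)&(d>0)
print("key z change mm",1000*np.median(C[m][:,2]-C0[m][:,2]),m.sum())
s=bot.read_state(); print(s["time"],s["wrist_force"])
print(bot.finish_job())
E
```

```text
key z change mm 0.15316988654986985 430
12.35 [ 0.347742    0.779132   -0.78452099]
the job is handed in; nothing more can be done
None
```

The record photograph sequence is done and the job was handed in at 12.35 s. No verdict was reported.

**What I did:**
- **Core:** I stood the tall core on the plate and let go. I then came to the release along its own axis with the fingers shut.
- **Half press:** I held the release at its halfway stop for about 1.2 s, mostly at 6–7 N. It eased to about 3 N once, but the measured travel stayed close to the stop.
- **Full press:** I pressed until the force rose to 22.7 N with no further travel, then backed out.

**Last checks:**
- **Core position:** It stands upright in the ring, about 4 mm from the plate's centre in both the top and side views (limit 18 mm).
- **Release:** Its height is back within 0.2 mm of the start.
- **Bystanders:** The short core measured within 2 mm of its start position. The tin, flasks and brush I only checked by eye; what the side view shows of them looks unmoved.
- **Contact:** The wrist force was within its noise of about 1 N, so the arm was touching nothing.

**Disagreements:**
- The top and side cameras differ by about 4–5 mm in absolute position, but agree on relative positions.
- The second-stage travel by arm position was about 6.3 mm rather than the nominal 7 mm. I relied on the force for the hard stop.

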